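Load a short half-round pale into the spring-flap stapling jig

TASK

Load the short half-round pale into the stapling jig: with one fingertip press down the jig's long press bar and keep it down so that the spring flap stays lifted clear, and with the other fingertip push the pale along the bed under the flap until it is home against the end stop. Only then let the bar up so that the flap springs down onto the pale, and take the hand away. Push the pale flat along the bed without picking it up, and leave the other things on the table where they are.

Things in the scene. Friction and masses are not known exactly. Their poses are not given: they have to be found in the camera images.
- jig: Stapling jig fixed to the table: plywood board 250 mm long (its x from -135 to +115) by 160 mm wide (y -80 to +80), its top (the bed) 18 mm above the table. Origin on the table on the board's long centre line; x is the push direction (away from the robot), y left, z up. The pale's track runs along x, its centre line at y = -24 mm.
- track_mouth (a point): Centre of the track's mouth on the bed (jig x +7, y -24 mm). In front of it the bed is open; from x 7 to 32 two rails 8 mm high narrow from 67 to 53 mm apart, then run parallel 53 mm apart to the end stop. Axes as the jig's.
- stop_face (a point): Fixed point on the face of the wooden end stop (22 mm high) at the track's far end, on its centre line: jig x +81, y -24 mm, 30 mm above the table.
- rod_mid (a point): Middle of the steel hinge rod, which runs along jig x at y = +12 mm, 42 mm above the table, between two aluminium bearing blocks (14 mm in x, 18 mm in y, tops 52 mm above the table) centred at jig x -122 and +85.
- flap (a joint): Rocking angle (rad) of the flat 3 mm plate on the rod: flap over the track to the right (-y), press bar to the left (+y). 0: shut by its springs, bar raised, flap's edge about 3 mm over the bed. Pressing the bar lifts the flap: 0.39 it just touches (or lies on) a pale, 0.75 fully down, flap about 12 mm clear of a pale. Fully down takes about 6 N at 30 mm from the rod; let go, it springs back.
- bar_mid (a point): Point on top of the press bar (black rubber strip, 189 mm long, jig x -112 to +77, reaching 46 mm from the rod), midway along it and 30 mm from the rod's axis; moves with it: 53 mm above the table when shut, 32 mm fully down. It may be pressed anywhere along its length, and a fingertip can slide along it.
- flap_nose (a point): Near corner of the flap's free edge, 58 mm from the rod; the flap covers jig x 35 to 75 mm. Moves with it: 22 mm above the table when shut, 65 mm fully open.
- pale_mid (a point): Centre, half-way up, of the short half-round timber pale to load: 80 mm long (its own x), 50 mm wide, flat side down, round top 24 mm high, plain end faces, about 50 g, loose on the bed in front of the flap, roughly in line with the track. Home, it is at jig x +41, y -24, z 30 mm, its near end standing 34 mm out in front of the flap.
- long_pale: Bystander, leave alone: half-round pale 170 x 52 mm, 25 mm high, lying to the right of the jig; origin under its centre, x along it.
- mid_pale: Bystander, leave alone: half-round pale 120 x 46 mm, 23 mm high, lying farther to the left; origin under its centre, x along it.
- staple_gun: Bystander, leave alone: black and steel staple gun lying on its side left of the jig, about 170 x 125 mm, 28 mm high; origin near its middle, underneath.
- paper_cup: Bystander, leave alone: brown paper cup, rim diameter 76 mm, 95 mm high; origin under its centre.
- paper_roll: Bystander, leave alone: white paper roll standing on end, 84 mm diameter, 225 mm high; origin under its centre.
- glove_box: Bystander, leave alone: white and blue glove box 125 x 235 mm, 75 mm high; origin under its centre.
- cable_ties: Bystander, leave alone: flat clear packet of black cable ties 270 x 60 mm, 14 mm high, beyond the jig; origin under its centre.

How it is judged:
By the outcome, as a careful person would: the job done as asked, in the order asked, and still so for the second after the job is handed in, with the robot touching nothing.
It also fails if it takes over 43 s, if anything falls off the work surface, if the arm or the gripper's body presses on something with over 40 N, if the wrist force passes 120 N, or if a joint passes its speed limit or range.

ROBOT

A 6-joint arm with a two-finger parallel gripper is mounted at the origin on the work surface. World frame = base frame: x ahead of the robot, y to its left, z up, the work surface at z = 0. Lengths are in mm, angles in rad, forces in N, time in s.
With the tool pointing down it reaches from about 300 to 775 mm from the base axis. Payload 14.6 kg.
Tool frame: the origin (TCP) lies between the finger pads; the fingertips stand 8 mm ahead of it and the grasp point (between the pads) lies 11 mm behind it; y points along the fingers, x is the direction in which the jaws open and shut, and the axes are right-handed (so a half turn about y gives the same grasp; the last joint's range is limited). The gripper opens to 94 mm and grips with 3 to 60 N. Pads are 16 mm wide; open, the fingers measure 119 mm over their backs; the gripper's body (75 mm by 177 mm) begins 78 mm behind the grasp point.
Start: joints at [1.072, 0.3, 1.521, -0, 1.321, -0.067], TCP at [230.175, 499.509, 213.446] pointing down, gripper open.
Joint ranges: [-3.03, 3.03], [-0.79, 2.21], [0.23, 2.52], [-1.04, 4.18], [0, 3.07], [-2.55, 2.55]. Speed limits (rad/s): [2.22, 2.22, 2.57, 3.14, 3.14, 3.14].

INTERFACE

Orientations are given as [roll, pitch, yaw] about the fixed x, y, z axes, in that order (R = Rz(yaw) Ry(pitch) Rx(roll)).
In Python, from cell import read_state, imaging, order gives the robot as it stands. The module is installed in compiled form; this text tells all that it offers.
- The arm moves only by the shell command python3 -m handwheel 'ROWS' [FORCE]. ROWS is JSON, a list that holds one entry, the list of rows, each a list of 7 numbers: the shift along the tool's x, y, z in mm, then the turn, a rotation vector about the tool's x, y, z in degrees, then the opening, from -1 (shut) to 1 (fully open), so that 0 is half open. A call has 1 to 5 rows; each row is the pose to reach, as a shift and turn from the pose measured when the call began, along the tool's axes at that moment; what a row does not reach only later rows make up. A row lasts 1/12 s, in which the tool goes at most 41.7 mm and 7.16 degrees, less where a joint would pass 70% of its speed; a pose out of reach is approached as far as the arm can. A call with a gripper value outside its range is refused whole. The fingers move at their own pace and stop on an object; FORCE is the grip in N (left out, the last holds). Time passes only in rows, so rows that repeat a pose let the fingers close. It gives the time, the measured TCP pose, the force and the opening at its end, in the units of the state.
- read_state(): the state, without advancing time (a new reading comes with each control period).
- imaging.camera(name): name is "side" or "top" or "wrist"; returns (picture, depth): 420x560x3 uint8, red, green, blue; 420x560 float32, mm along the optical axis (not along the pixel's ray), 0 where there is no reading.
- imaging.get_calibration(name): a dict with "mtx" (3x3 intrinsics, pixels), "world_from_camera" (4x4, takes a point from camera to world coordinates); the wrist camera has in their place "hand_eye" (4x4, takes a point from camera to tool coordinates, whose origin is the TCP and whose axes are the tool frame's). Camera axes: x right, y down, z forward; pixel columns grow to the right and rows downward; lengths in mm; the calibration is good to about 2 mm. A picture is of the moment at which its call begins: read the wrist's pose just before it. get_calibration takes no time and is no camera call.
- order.sign_off(): hands the job in, once; it reports no verdict.
The state is a dict: "clock": time; "joints": joint angles; "qd": joint speeds; "effort": joint torques, N m; "eef_pos": TCP position; "eef_rot": TCP orientation; "wrist_force": force on the tool from outside, world axes, zero at the start; "moment": the same for the moment, N m; "finger_gap": finger opening in mm.
Only numpy, scipy, OpenCV 4.12 (cv2) and the standard library are available. Lean on these libraries where they do the work, as an engineer would, in place of code of your own. Each camera call takes 0.05 s, during which the arm holds its last target.

## Working session

There is one attempt and no reset: what is moved stays moved. The work goes in short steps, Python scripts to look and compute and a shell command to move; the robot and the scene stay as the last step left them, time stands still between calls to the robot, and variables do not carry over. Pictures are saved under pics/ and viewed, and the job is handed in when it is done.

```bash
mkdir -p pics; ls
python3 - <<'E'
from cell import read_state, imaging
import cv2
print(read_state())
for n in ("top","side","wrist"):
    c=imaging.get_calibration(n); print(n,{k:(v.round(3).tolist() if hasattr(v,'round') else v) for k,v in c.items()})
import numpy as np
for n in ("top","side"):
    p,d=imaging.camera(n); cv2.imwrite(f"pics/{n}0.png",p[:,:,::-1]); np.save(f"{n}0.npy",d)
E
```

```text
pics
{'clock': 0.0, 'joints': array([ 1.07240296e+00,  3.00458078e-01,  1.52157721e+00, -8.34551154e-06,
        1.32067607e+00, -6.66063791e-02]), 'qd': array([ 5.67763061e-04,  3.55702877e-04, -1.72361812e-04,  3.07089286e-04,
        1.48864563e-03,  1.69438029e-06]), 'effort': array([-2.24111813e-03, -5.31809878e+01, -3.52736092e+01,  7.07219378e-02,
        2.44796398e-02, -6.85586610e-05]), 'eef_pos': array([230.0618346 , 499.30043298, 212.89509861]), 'eef_rot': array([-1.57072993e+00,  1.11676084e-03,  1.13901145e+00]), 'wrist_force': array([ 0.31668558,  1.00630244, -0.18703795]), 'moment': array([-0.02172457,  0.00969579,  0.07444053]), 'finger_gap': 94.13052579613026}
top {'mtx': [[497.262, 0.0, 279.803], [0.0, 497.262, 207.741], [0.0, 0.0, 1.0]], 'world_from_camera': [[-0.013, -0.988, 0.152, 299.758], [-1.0, 0.016, 0.016, -25.811], [-0.019, -0.151, -0.988, 1733.457], [0.0, 0.0, 0.0, 1.0]]}
side {'mtx': [[545.341, 0.0, 273.326], [0.0, 545.341, 206.249], [0.0, 0.0, 1.0]], 'world_from_camera': [[0.777, -0.43, 0.459, -220.228], [-0.629, -0.538, 0.561, -973.035], [0.006, -0.725, -0.689, 1228.845], [0.0, 0.0, 0.0, 1.0]]}
wrist {'mtx': [[321.626, 0.0, 278.869], [0.0, 321.626, 205.17], [0.0, 0.0, 1.0]], 'hand_eye': [[1.0, 0.0, -0.001, -0.224], [0.001, -0.276, 0.961, -171.473], [0.0, -0.961, -0.276, 79.942], [0.0, 0.0, 0.0, 1.0]]}
```

View pics/top0.png

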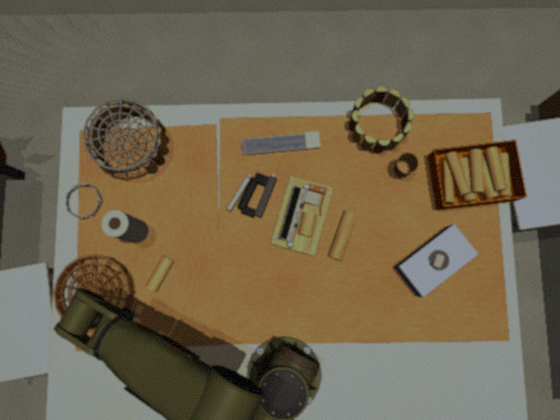

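View pics/side0.png

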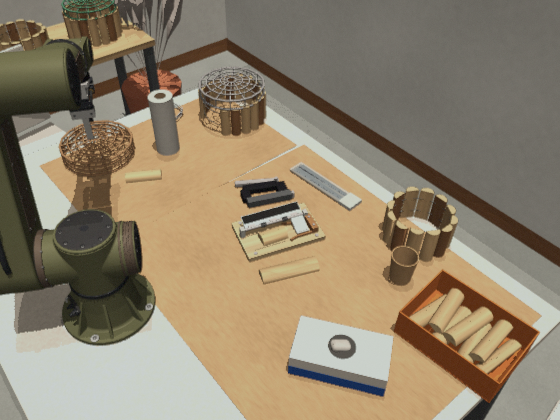

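```bash
cat > h.py <<'E'
import numpy as np, cv2
from scipy.spatial.transform import Rotation as Ro
from cell import read_state, imaging
def pose():
    s=read_state(); R=Ro.from_euler('xyz',s['eef_rot']).as_matrix(); return R,np.array(s['eef_pos'])
def px2w(n,d,uv,W=None):
    c=imaging.get_calibration(n);K=c['mtx'];W=c['world_from_camera'] if W is None else W
    out=[]
    for u,v in uv:
        z=d[int(round(v)),int(round(u))]; p=np.array([(u-K[0,2])/K[0,0]*z,(v-K[1,2])/K[1,1]*z,z])
        out.append(W[:3,:3]@p+W[:3,3])
    return np.array(out)
def cloud(n,d,W=None):
    c=imaging.get_calibration(n);K=c['mtx'];W=c['world_from_camera'] if W is None else W
    v,u=np.mgrid[:420,:560]; P=np.stack([(u-K[0,2])/K[0,0]*d,(v-K[1,2])/K[1,1]*d,d],-1)
    return P@W[:3,:3].T+W[:3,3]
def proj(n,X,W=None):
    c=imaging.get_calibration(n);K=c['mtx'];W=c['world_from_camera'] if W is None else W
    p=(np.atleast_2d(X)-W[:3,3])@W[:3,:3]; return (p@K.T)[:,:2]/p[:,2:]
def wristW():
    R,t=pose();H=imaging.get_calibration('wrist')['hand_eye'];T=np.eye(4);T[:3,:3]=R;T[:3,3]=t;return T@H
E
python3 - <<'E'
from h import *
a=cv2.imread('pics/top0.png'); cv2.imwrite('pics/topz.png',cv2.resize(a[165:265,220:360],None,fx=5.5,fy=5.5,interpolation=2))
a=cv2.imread('pics/side0.png'); cv2.imwrite('pics/sidez.png',cv2.resize(a[170:290,220:340],None,fx=5,fy=5,interpolation=2))
d=np.load('top0.npy'); print(px2w('top',d,[(303,215),(288,178),(331,185),(304,254),(273,246),(230,215)]).round())
E
```

```text
[[ 533.  -77.   36.]
 [ 673.  -28.   -3.]
 [ 643. -179.    5.]
 [ 401.  -79.    3.]
 [ 430.   28.    8.]
 [ 543.  180.   -6.]]
```

View pics/topz.png

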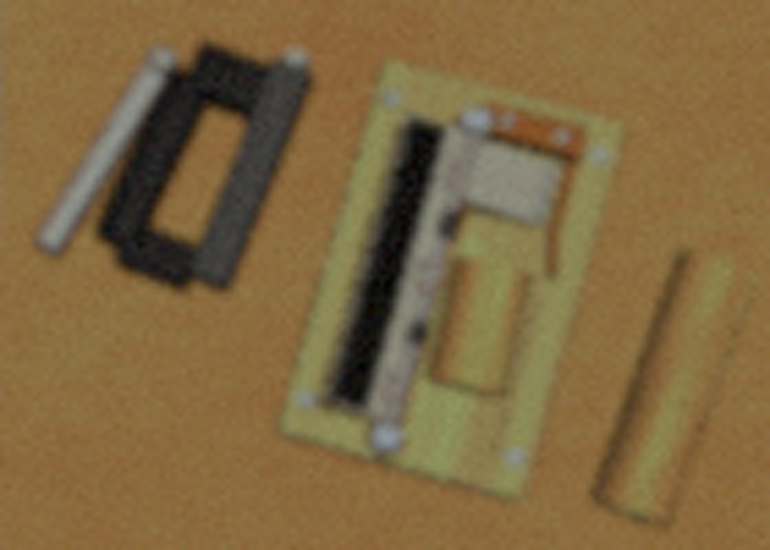

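View pics/sidez.png

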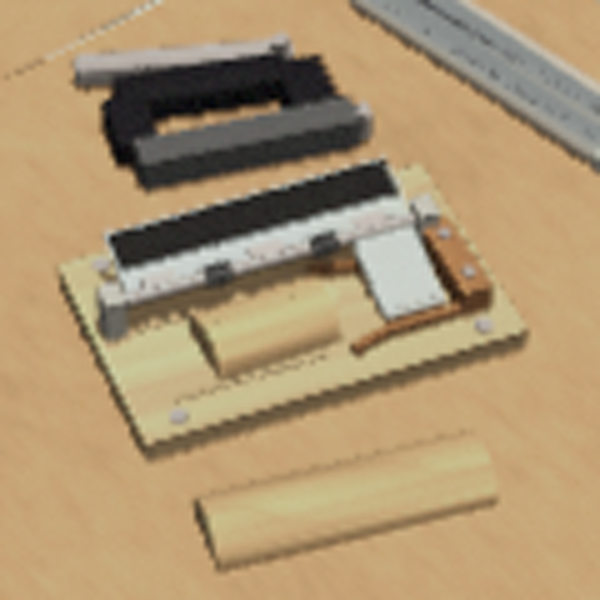

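The jig sits near world (530, -75), yawed about -0.24 rad. In the zoomed top view the pale lies at about (480, 325), with the track and the flap beyond it. I'll bring the wrist camera over it.

```bash
python3 -m handwheel '[[[-26,0,-31,0,0,0,0.3],[-52,0,-62,0,0,0,0.3],[-78,0,-93,0,0,0,0.3],[-104,0,-124,0,0,0,0.3],[-130,0,-155,0,0,0,0.3]]]'
python3 -m handwheel '[[[-26,0,-31,0,0,0,0.3],[-52,0,-62,0,0,0,0.3],[-78,0,-93,0,0,0,0.3],[-104,0,-124,0,0,0,0.3],[-130,0,-155,0,0,0,0.3]]]'
python3 -m handwheel '[[[-26,0,-31,0,0,0,0.3],[-52,0,-62,0,-4,0,0.3],[-78,5,-93,0,-8,0,0.3],[-104,10,-124,0,-11,0,0.3],[-130,13,-155,0,-11,0,0.3]]]'
```

```text
clock: 0.52
eef_pos: [316.6, 314.6, 212.9]
eef_rot: [-1.571, 0.001, 1.14]
wrist_force: [1.5, 0.7, 0.1]
finger_gap: 64.0
clock: 0.93
eef_pos: [403.3, 129.7, 213.0]
eef_rot: [-1.571, 0.001, 1.14]
wrist_force: [0.5, 1.1, -0.7]
finger_gap: 61.1
clock: 1.35
eef_pos: [490.0, -55.3, 199.6]
eef_rot: [-1.57, 0.001, 1.335]
wrist_force: [1.0, 0.7, -0.2]
finger_gap: 61.2
```

```bash
python3 -m handwheel '[[[0,0,0,0,0,0,0.3],[0,0,0,0,0,0,0.3]]]'
python3 - <<'E'
from h import *
W=wristW(); p,d=imaging.camera('wrist'); cv2.imwrite('pics/w1.png',p[:,:,::-1]); np.savez('w1.npz',d=d,W=W)
E
```

```text
clock: 1.52
eef_pos: [489.9, -56.8, 198.7]
eef_rot: [-1.568, 0.001, 1.332]
wrist_force: [-0.4, 0.3, -0.2]
finger_gap: 61.2
```

View pics/w1.png

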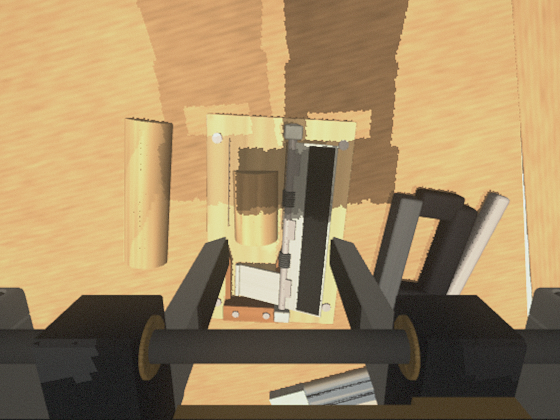

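Run:
```python
from h import *
f=np.load('w1.npz');d=f['d'];W=f['W'];C=cloud('wrist',d,W)
pts=dict(near_block=(293,131),far_block=(281,317),bedNR=(218,128),bedmid=(255,135),palenear=(255,176),palemid=(255,210),palefar=(255,240),bar1=(320,155),bar2=(308,300),flapA=(250,275),table=(100,200),stop=(255,311))
for k,(u,v) in pts.items():
    print(k,C[v-2:v+3,u-2:u+3].reshape(-1,3).mean(0).round(1))
p=cv2.imread('pics/w1.png');cv2.imwrite('pics/w1z.png',cv2.resize(p[100:340,190:375],None,fx=2.5,fy=2.5)[:600])
z=C[...,2]; v=np.clip(z*4,0,255).astype(np.uint8);cv2.imwrite('pics/w1h.png',cv2.applyColorMap(cv2.resize(v[100:340,190:375],None,fx=2.5,fy=2.5,interpolation=0),cv2.COLORMAP_JET))
```

```text
near_block [431.3 -29.4  52.5]
far_block [629.8 -89.2  52.4]
bedNR [ 411.4 -105.4   18. ]
bedmid [427.8 -68.9  18.3]
palenear [467.  -77.5  41.6]
palemid [499.  -84.9  55. ]
palefar [535.5 -95.7  42.1]
bar1 [459.6  -9.   55.1]
bar2 [613.8 -54.4  55.1]
flapA [ 581.3 -114.8   29.9]
table [ 458.1 -268.9    1.2]
stop [ 622.9 -119.    40.3]
```

View pics/w1z.png

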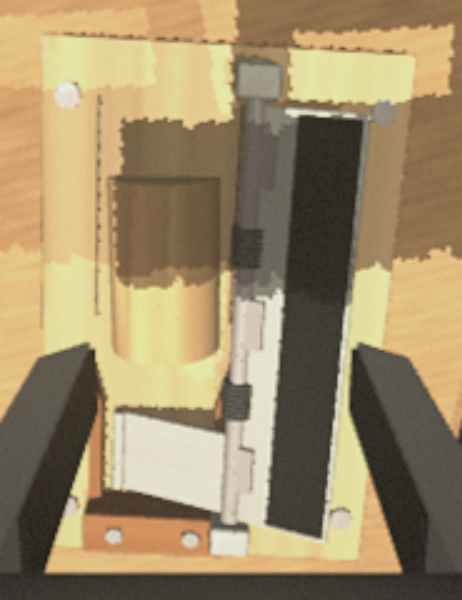

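View pics/w1h.png

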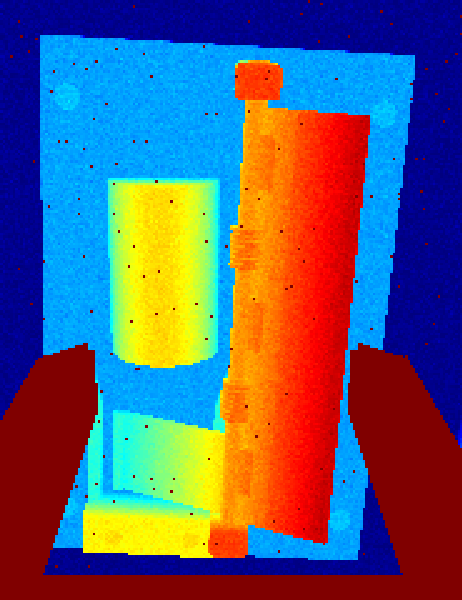

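```bash
cat > fit.py <<'E'
from h import *
def comp(mask,seed):
    n,l=cv2.connectedComponents(cv2.morphologyEx(mask.astype(np.uint8),cv2.MORPH_OPEN,np.ones((3,3),np.uint8)),connectivity=4)
    return l==l[seed[1],seed[0]] if l[seed[1],seed[0]] else mask&False
E
python3 - <<'E'
from fit import *
f=np.load('w1.npz');d=f['d'];W=f['W'];C=cloud('wrist',d,W);z=cv2.medianBlur(C[...,2].astype(np.float32),5)
vv,uu=np.mgrid[:420,:560]
def box(u0,u1,v0,v1): return (uu>=u0)&(uu<=u1)&(vv>=v0)&(vv<=v1)
r={}
for k,(b,s) in dict(nb=(box(282,304,122,140),(293,131)),fb=(box(272,291,309,324),(281,317))).items():
    m=comp(b&(z>49.5)&(z<55),s); P=C[m]; q,(a,c),an=cv2.minAreaRect(P[:,:2].astype(np.float32)); r[k]=np.array(q); print(k,m.sum(),P.mean(0).round(1),np.array(q).round(1),round(a,1),round(c,1),an)
ax=r['fb']-r['nb'];L=np.hypot(*ax);yaw=np.arctan2(ax[1],ax[0]);print('L',L,'yaw',yaw)
x=ax/L;y=np.array([-x[1],x[0]])
O=(r['fb']+r['nb'])/2+x*18.5-y*12;print('origin',O)
J=lambda P:np.c_[(P[:,:2]-O)@x,(P[:,:2]-O)@y,P[:,2]]
m=comp(box(225,285,160,255)&(z>24)&(z<48),(255,210));P=J(C[m]);q=cv2.minAreaRect(P[:,:2].astype(np.float32));print('pale jig',q,P.min(0),P.max(0),np.percentile(P[:,2],[50,98]))
for k,s in (('hi',P[:,0]>30),):pass
# ridge axis: fit y of centre per x
t=P[(P[:,2]>38)];b=np.polyfit(t[:,0],t[:,1],1);print('ridge slope(pale yaw in jig)',b)
m=comp((z>14)&(z<22)&box(195,370,105,335),(255,135));P=J(C[m]);print('bed ext',np.percentile(P,[.3,99.7],axis=0).round(1))
np.savez('jig.npz',O=O,x=x,y=y)
E
```

```text
nb 262 [432.  -30.   55.7] [426.5 -29.4] 18.7 26.8 87.49304962158203
fb 161 [628.6 -89.3  53.9] [525.  -64.6] 17.3 230.9 76.46507263183594
L 104.686453278007 yaw -0.3431012037542978
origin [489.12870063 -64.53332435]
pale jig ((-4.1757354736328125, -19.734294891357422), (150.1912841796875, 49.143802642822266), 4.311103820800781) [-80.90601529 -44.34093137  18.34189879] [ 71.77042621   9.55370369 370.35892983] [39.25883149 43.08376081]
ridge slope(pale yaw in jig) [  0.04880686 -18.59514259]
bed ext [[-80.9 -76.7  16.2]
 [133.1  85.1 370.4]]
```

```bash
cat > run.py <<'E'
from fit import *
import sys
f=np.load(sys.argv[1]);d=f['d'];W=f['W'];C=cloud('wrist',cv2.medianBlur(d,3),W);z=C[...,2]
vv,uu=np.mgrid[:420,:560]
def box(u0,u1,v0,v1): return (uu>=u0)&(uu<=u1)&(vv>=v0)&(vv<=v1)
r={}
for k,(b,s) in dict(nb=(box(282,304,122,140),(293,131)),fb=(box(272,291,309,324),(281,317))).items():
    m=comp(b&(z>49.5)&(z<55),s); P=C[m]; q,(a,c),an=cv2.minAreaRect(P[:,:2].astype(np.float32)); r[k]=np.array(q); print(k,m.sum(),P.mean(0).round(1),np.array(q).round(1),round(a,1),round(c,1),an)
ax=r['fb']-r['nb'];L=np.hypot(*ax);yaw=np.arctan2(ax[1],ax[0]);print('L',L,'yaw',yaw)
x=ax/L;y=np.array([-x[1],x[0]])
O=(r['fb']+r['nb'])/2+x*18.5-y*12;print('origin',O)
J=lambda P:np.c_[(P[:,:2]-O)@x,(P[:,:2]-O)@y,P[:,2]]
m=comp(box(225,285,160,255)&(z>24)&(z<48),(255,210));P=J(C[m]);q=cv2.minAreaRect(P[:,:2].astype(np.float32));print('pale jig',q,P.min(0),P.max(0),np.percentile(P[:,2],[50,98]))
t=P[(P[:,2]>38)];b=np.polyfit(t[:,0],t[:,1],1);print('ridge slope(pale yaw in jig)',b)
m=comp((z>14)&(z<22)&box(195,370,105,335),(255,135));P=J(C[m]);print('bed ext',np.percentile(P,[.2,99.8],axis=0).round(1))
np.savez('jig.npz',O=O,x=x,y=y)
E
python3 run.py w1.npz
```

```text
nb 268 [432.3 -29.8  51.9] [432.3 -29.5] 17.6 13.3 76.49707794189453
fb 166 [630.1 -89.6  51.9] [630.4 -90. ] 17.3 13.6 76.64867401123047
L 207.1274595446363 yaw -0.29628202100352025
origin [545.57230775 -76.60293775]
pale jig ((-36.56379318237305, -24.14480972290039), (81.17135620117188, 48.17652130126953), 3.0241379737854004) [-77.85905165 -49.0377984   24.02542592] [ 4.96131872  1.98247208 42.94388486] [39.19186221 42.47947456]
ridge slope(pale yaw in jig) [  0.04641696 -21.89958334]
bed ext [[-134.6  -79.8   16.7]
 [  76.1   79.6   20.9]]
```

```bash
cat > tgt.py <<'E'
from h import *
import sys
j=np.load('jig.npz');O,x,y=j['O'],j['x'],j['y']
R,t=pose();jx,jy,z=map(float,sys.argv[1:4])
w=np.r_[O+jx*x+jy*y,z]; zt=-np.r_[x,0];yt=np.array([0,0,-1.]);Rt=np.c_[np.cross(yt,zt),yt,zt]
print('now jig',((t[:2]-O)@np.c_[x,y]).round(2),t[2].round(2),'tool shift',(R.T@(w-t)).round(2),'rotvec',np.degrees(Ro.from_matrix(R.T@Rt).as_rotvec()).round(2), 'F', read_state()['wrist_force'].round(1),'gap',round(read_state()['finger_gap'],1))
E
python3 tgt.py -92 12.6 130
python3 - <<'E'
from h import *
j=np.load('jig.npz');O,x,y=j['O'],j['x'],j['y']
d=np.load('top0.npy');C=cloud('top',d)
q=lambda X,Y,Z:np.r_[O+X*x+Y*y,Z]
pts=[q(-122,12,52),q(85,12,52),q(-37,-24,42),q(-135,-80,18),q(-135,80,18),q(115,80,18),q(115,-80,18)]
for n in('top','side'):
    a=cv2.imread(f'pics/{n}0.png');
    uv=proj(n,np.array(pts)); u0,v0=(uv.min(0)-15).astype(int);u1,v1=(uv.max(0)+15).astype(int)
    a=cv2.resize(a[v0:v1,u0:u1],None,fx=5,fy=5)
    for p in uv: cv2.circle(a,tuple(((p-[u0,v0]+.5)*5).astype(int).tolist()),4,(0,0,255),1)
    cv2.imwrite(f'pics/{n}chk.png',a); print(a.shape)
E
```

```text
now jig [-59.6   3.8] 199.04 tool shift [10.76 69.1  31.67] rotvec [-0.13  3.36 -0.07] F [-0.3 -0.1 -0.3] gap 61.2
(555, 470, 3)
(430, 620, 3)
```

View pics/sidechk.png

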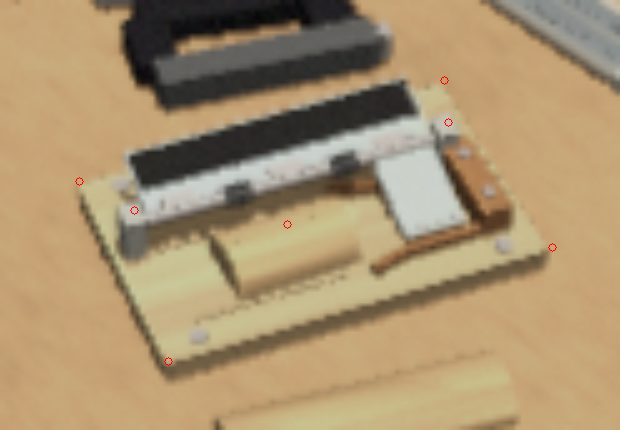

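View pics/topchk.png

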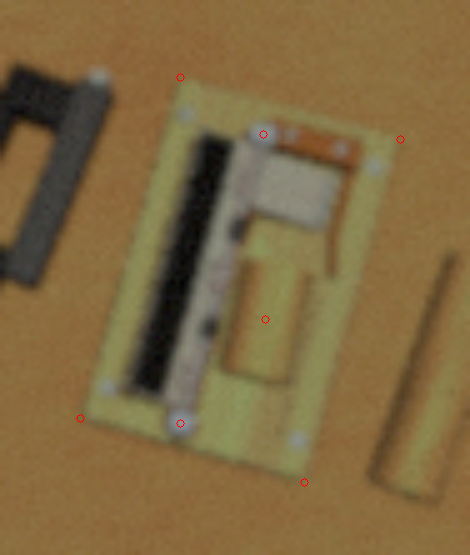

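The jig model projected into the side and top views lands on the board corners and blocks to within about 1 px. I'll move to the hover behind the pale, gripper aligned with the jig.

```bash
python3 -m handwheel '[[[4,23,10,0,1,0,0.3],[8,46,21,0,2,0,0.3],[11,69,32,0,3.4,0,0.3],[11,69,32,0,3.4,0,0.3]]]' 30
python3 tgt.py -92 12.6 80
python3 - <<'E'
from h import *
W=wristW(); p,d=imaging.camera('wrist'); cv2.imwrite('pics/w2.png',p[:,:,::-1]); np.savez('w2.npz',d=d,W=W)
E
```

```text
clock: 1.9
eef_pos: [457.7, -35.2, 126.9]
eef_rot: [-1.563, 0.002, 1.275]
wrist_force: [-0.4, 0.0, -0.5]
finger_gap: 61.2
now jig [-96.08  13.95] 126.9 tool shift [-1.26 46.87 -4.47] rotvec [-0.47  0.01 -0.11] F [-0.4  0.  -0.5] gap 61.2
```

View pics/w2.png

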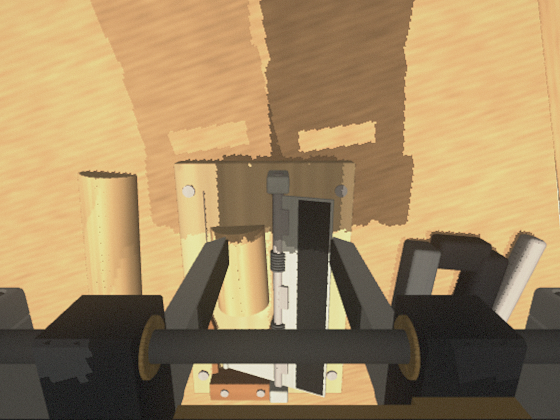

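Run:
```python
from fit import *
f=np.load('w2.npz');d=f['d'];W=f['W'];C=cloud('wrist',cv2.medianBlur(d,3),W);z=C[...,2]
j=np.load('jig.npz');O,x,y=j['O'],j['x'],j['y']
J=np.concatenate([(C[...,:2]-O)@np.c_[x,y],z[...,None]],-1)
vv,uu=np.mgrid[:420,:560]
def box(u0,u1,v0,v1): return (uu>=u0)&(uu<=u1)&(vv>=v0)&(vv<=v1)
m=box(266,290,168,195)&(z>49.5)&(z<55);P=J[m];print('nb',cv2.minAreaRect(P[:,:2].astype(np.float32)),P[:,2].mean())
m=comp(box(205,273,222,320)&(z>26)&(z<48),(240,280));P=J[m];print('pale',P.min(0),P.max(0),cv2.minAreaRect(P[:,:2].astype(np.float32)))
for b,n in((box(180,232,235,300),'R'),(box(328,385,235,300),'L')):
    P=J[b&(z>70)];print(n,np.percentile(P,[0.5,99.5],axis=0).round(1)); Q=P[P[:,2]<P[:,2].min()+15]; print(Q.min(0).round(1),Q.max(0).round(1))
```

```text
nb ((-122.29444885253906, 11.841960906982422), (17.478750228881836, 13.394487380981445), 89.45921325683594) 51.891010520804855
pale [-78.09867097 -48.96223936  26.00999292] [ 4.20408995  1.06266487 43.14056616] ((-36.65457534790039, -23.576438903808594), (81.75370788574219, 47.536380767822266), 2.609764337539673)
R [[-105.   -29.2  120.4]
 [ -87.5  -16.9  186.6]]
[-105.1  -29.1  118.7] [-87.1 -17.  133.6]
L [[-105.1   43.7  120.3]
 [ -87.6   56.2  186.5]]
[-105.2   43.6  118.7] [-87.2  55.8 133.6]
```

Second view agrees: near block within 0.4 mm, pale at jig (-36.7, -23.6), yaw 2.6°. The fingers are measured at y -29..-17 and +44..+56. Descending now to just above the bar.

```bash
python3 -m handwheel '[[[-1,17,-2,-0.4,0,0,0.3],[-1,34,-3,-0.4,0,0,0.3],[-1,51,-3,-0.4,0,0,0.3],[-1,51,-3,-0.4,0,0,0.3]]]' 30
python3 tgt.py -92 12.6 39
```

```text
clock: 2.28
eef_pos: [461.9, -37.3, 77.6]
eef_rot: [-1.571, 0.002, 1.278]
wrist_force: [-1.2, 0.4, -0.7]
finger_gap: 60.9
now jig [-91.5   13.12] 77.62 tool shift [-0.45 38.62  0.51] rotvec [ 0.01  0.18 -0.1 ] F [-1.2  0.4 -0.7] gap 60.9
```

```bash
python3 -m handwheel '[[[0,8,1,0,0,0,0.3],[0,16,1,0,0,0,0.3],[0,23,1,0,0,0,0.3],[0,29,1,0,0,0,0.3],[0,33,1,0,0,0,0.3]]]'
python3 -m handwheel '[[[0,1,0,0,0,0,0.3]]]'
python3 tgt.py -92 12.6 39
```

```text
clock: 2.7
eef_pos: [461.6, -37.2, 44.6]
eef_rot: [-1.573, 0.002, 1.278]
wrist_force: [2.4, -1.8, 4.2]
finger_gap: 61.3
clock: 2.78
eef_pos: [461.7, -37.3, 43.4]
eef_rot: [-1.573, 0.002, 1.278]
wrist_force: [-1.5, -1.4, 5.0]
finger_gap: 61.1
now jig [-91.67  13.08] 43.37 tool shift [-0.47  4.37  0.34] rotvec [ 0.11  0.19 -0.11] F [-1.5 -1.4  5. ] gap 61.1
```

```bash
python3 -m handwheel '[[[0,2,0,0,0,0,0.3],[0,3,0,0,0,0,0.3],[0,4,0,0,0,0,0.3],[0,4,0,0,0,0,0.3]]]'
python3 tgt.py -92 12.6 39
python3 - <<'E'
from h import *
W=wristW(); p,d=imaging.camera('wrist'); cv2.imwrite('pics/w3.png',p[:,:,::-1]); np.savez('w3.npz',d=d,W=W)
p,d=imaging.camera('side'); cv2.imwrite('pics/s3.png',cv2.resize(p[150:290,200:360,::-1],None,fx=4.2,fy=4.2,interpolation=2))
E
```

```text
clock: 3.12
eef_pos: [461.7, -37.6, 39.5]
eef_rot: [-1.573, 0.002, 1.278]
wrist_force: [-0.7, -1.1, 5.8]
finger_gap: 61.0
now jig [-91.61  12.82] 39.48 tool shift [-0.22  0.48  0.39] rotvec [ 0.1   0.19 -0.13] F [-0.7 -1.1  5.8] gap 61.0
```

View pics/w3.png

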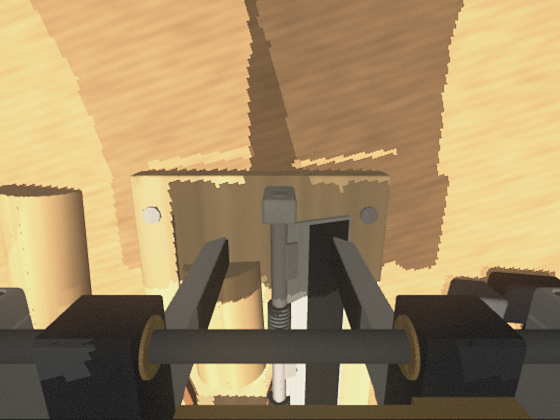

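View pics/s3.png

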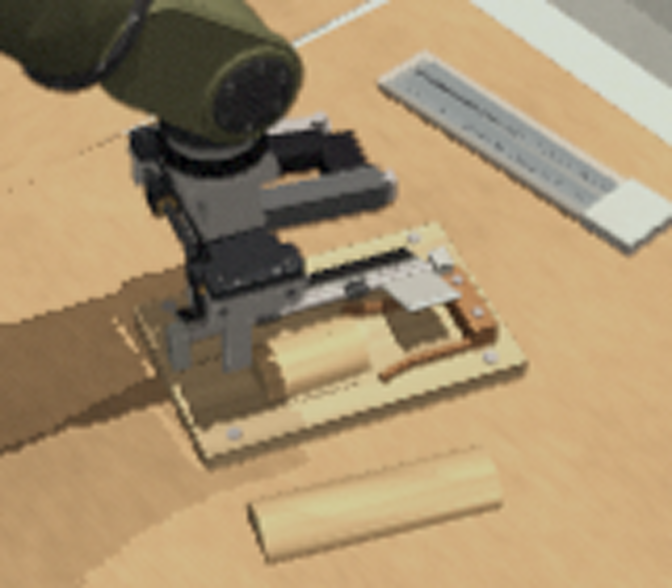

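Run:
```python
from fit import *
f=np.load('w3.npz');d=f['d'];W=f['W'];C=cloud('wrist',cv2.medianBlur(d,3),W)
j=np.load('jig.npz');O,x,y=j['O'],j['x'],j['y']
J=np.concatenate([(C[...,:2]-O)@np.c_[x,y],C[...,2:]],-1)
P=J[225:320,300:335].reshape(-1,3);P=P[(P[:,1]>22)&(P[:,1]<44)&(P[:,2]<50)&(P[:,2]>20)]
b=np.polyfit(P[:,1],P[:,2],1);print(len(P),b,'angle',np.arctan(b[0]), 'z at y=39.7',np.polyval(b,39.7))
P=J[225:320,160:260].reshape(-1,3);print([tuple(J[v,u].round(1)) for v,u in((280,235),(300,240),(350,232))])
```

```text
3029 [-0.23239955 44.19320644] angle -0.22834618188820988 z at y=39.7 34.96694429118983
[(np.float64(-75.9), np.float64(-13.6), np.float64(39.6)), (np.float64(-61.7), np.float64(-11.2), np.float64(38.5)), (np.float64(-116.8), np.float64(1.3), np.float64(146.2))]
```

```bash
python3 -m handwheel '[[[0,1,0,0,0,0,0.3],[0,2,0,0,0,0,0.3],[0,2.5,0,0,0,0,0.3],[0,2.5,0,0,0,0,0.3]]]'
python3 - <<'E'
from fit import *
W=wristW(); p,d=imaging.camera('wrist');np.savez('w4.npz',d=d,W=W)
C=cloud('wrist',cv2.medianBlur(d,3),W)
j=np.load('jig.npz');O,x,y=j['O'],j['x'],j['y']
for nm,box,C in(('now',(225,320,300,335),C),('shut',(160,300,285,330),None)):
    if C is None: f=np.load('w1.npz');C=cloud('wrist',cv2.medianBlur(f['d'],3),f['W'])
    J=np.concatenate([(C[...,:2]-O)@np.c_[x,y],C[...,2:]],-1)
    P=J[box[0]:box[1],box[2]:box[3]].reshape(-1,3);P=P[(P[:,1]>32)&(P[:,1]<44)&(P[:,2]<62)&(P[:,2]>22)]
    b=np.polyfit(P[:,1],P[:,2],1);print(nm,len(P),b,'angle',np.arctan(b[0]),np.polyval(b,40))
E
```

```text
clock: 3.55
eef_pos: [461.9, -37.9, 38.1]
eef_rot: [-1.573, 0.003, 1.278]
wrist_force: [-6.3, -1.3, 19.2]
finger_gap: 60.8
now 1878 [-0.11447629 38.90904341] angle -0.11398011809242681 34.329991953745484
shut 1684 [ 0.3637153  40.36515124] angle 0.3488407202756906 54.91376328461387
```

Force jumps to 19 N, so the bar is on its stop and fully down. I'll start pushing with the load eased a little.

```bash
python3 -m handwheel '[[[0,0.2,-4,0,0,0,0.3],[0,0.2,-8,0,0,0,0.3],[0,0.2,-12,0,0,0,0.3],[0,0.2,-16,0,0,0,0.3],[0,0.2,-20,0,0,0,0.3]]]'
python3 tgt.py -8 12.6 38.1
```

```text
clock: 4.02
eef_pos: [480.1, -43.0, 38.1]
eef_rot: [-1.57, 0.002, 1.278]
wrist_force: [-8.5, 6.8, 11.9]
finger_gap: 61.2
now jig [-72.39  13.01] 38.15 tool shift [-6.600e-01 -1.000e-02 -6.439e+01] rotvec [-0.05  0.22 -0.12] F [-8.5  6.8 11.9] gap 61.2
```

```bash
python3 -m handwheel '[[[0,0.2,-5,0,0,0,0.3],[0,0.2,-10,0,0,0,0.3],[0,0.2,-15,0,0,0,0.3],[0,0.2,-20,0,0,0,0.3],[0,0.2,-24,0,0,0,0.3]]]'
python3 tgt.py -8 12.6 38.1
python3 - <<'E'
from h import *
W=wristW(); p,d=imaging.camera('wrist'); cv2.imwrite('pics/w5.png',p[:,:,::-1]); np.savez('w5.npz',d=d,W=W)
p,d=imaging.camera('side'); cv2.imwrite('pics/s5.png',cv2.resize(p[150:290,200:360,::-1],None,fx=4.2,fy=4.2,interpolation=2))
E
```

```text
clock: 4.43
eef_pos: [502.4, -49.3, 38.1]
eef_rot: [-1.567, 0.002, 1.279]
wrist_force: [-7.9, 6.8, 11.6]
finger_gap: 61.0
now jig [-49.22  13.47] 38.06 tool shift [ -1.05  -0.2  -41.21] rotvec [-0.21  0.25 -0.11] F [-7.9  6.8 11.6] gap 61.0
```

View pics/w5.png

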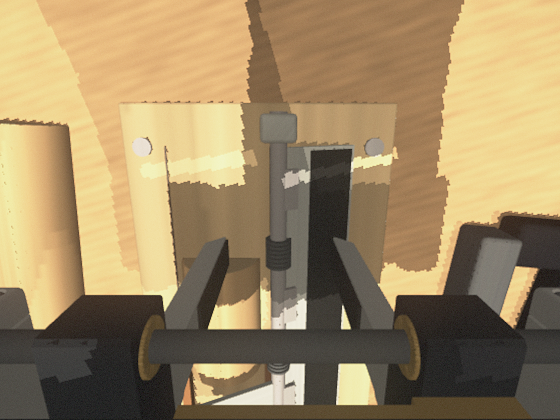

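View pics/s5.png

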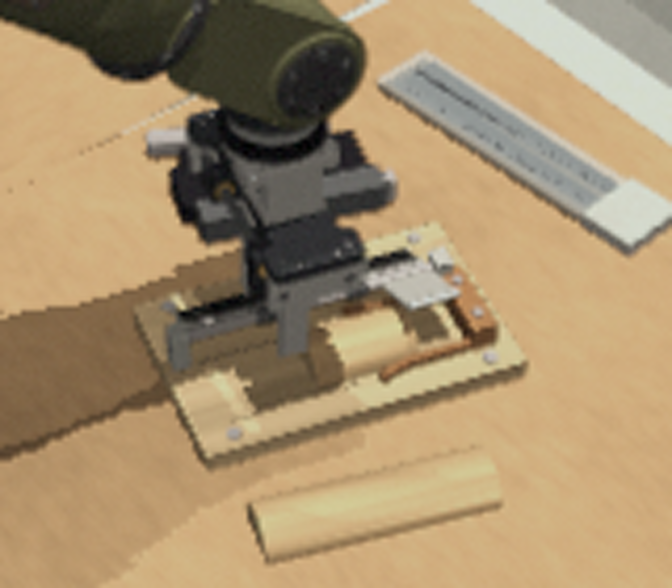

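```bash
python3 -m handwheel '[[[-0.3,0.1,-4,0,0,0,0.3],[-0.6,0.1,-8,0,0,0,0.3],[-0.9,0.1,-12,0,0,0,0.3],[-1,0.1,-16,0,0,0,0.3],[-1,0.1,-20,0,0,0,0.3]]]'
python3 tgt.py -8 12.6 38.1
```

```text
clock: 4.95
eef_pos: [521.1, -55.5, 38.2]
eef_rot: [-1.566, 0.001, 1.279]
wrist_force: [-7.0, 6.4, 12.1]
finger_gap: 61.1
now jig [-29.6   12.99] 38.22 tool shift [-4.90e-01  1.00e-02 -2.16e+01] rotvec [-0.3   0.26 -0.07] F [-7.   6.4 12.1] gap 61.1
```

```bash
python3 -m handwheel '[[[-0.2,0.3,-4,-0.3,0,0,0.3],[-0.4,0.3,-8,-0.3,0,0,0.3],[-0.5,0.3,-12,-0.3,0,0,0.3],[-0.5,0.3,-15,-0.3,0,0,0.3],[-0.5,0.3,-18,-0.3,0,0,0.3]]]'
python3 tgt.py -8 12.6 38.1
```

```text
clock: 5.37
eef_pos: [537.4, -60.4, 38.1]
eef_rot: [-1.568, 0.001, 1.28]
wrist_force: [-8.8, 7.4, 13.5]
finger_gap: 61.5
now jig [-12.58  13.1 ] 38.13 tool shift [-0.53  0.02 -4.58] rotvec [-0.17  0.29 -0.04] F [-8.8  7.4 13.5] gap 61.5
```

```bash
python3 -m handwheel '[[[0,0.2,-2,0,0,0,0.3],[0,0.2,-3.5,0,0,0,0.3],[0,0.2,-4.5,0,0,0,0.3]]]'
python3 tgt.py -8 12.6 38.1
python3 -m handwheel '[[[0,0.2,-1,0,0,0,0.3],[0,0.2,-2,0,0,0,0.3]]]'
python3 tgt.py -8 12.6 38.1
```

```text
clock: 5.62
eef_pos: [540.8, -61.1, 38.1]
eef_rot: [-1.565, 0.0, 1.28]
wrist_force: [-14.3, 7.2, 15.8]
finger_gap: 61.2
now jig [-9.13 13.44] 38.1 tool shift [-0.85 -0.01 -1.12] rotvec [-0.35  0.3  -0.02] F [-14.3   7.2  15.8] gap 61.2
clock: 5.78
eef_pos: [540.9, -61.0, 38.1]
eef_rot: [-1.559, 0.001, 1.28]
wrist_force: [-20.2, 8.0, 21.7]
finger_gap: 61.4
now jig [-9.03 13.54] 38.08 tool shift [-0.95 -0.03 -1.03] rotvec [-0.65  0.3  -0.03] F [-20.2   8.   21.7] gap 61.4
```

Run:
```python
from h import *
W=wristW(); p,d=imaging.camera('wrist'); cv2.imwrite('pics/w6.png',p[:,:,::-1]); np.savez('w6.npz',d=d,W=W)
p,d=imaging.camera('side'); cv2.imwrite('pics/s6.png',cv2.resize(p[180:280,220:340,::-1],None,fx=6,fy=6,interpolation=2)); np.save('s6.npy',d)
```

```text
(no output)
```

View pics/s6.png

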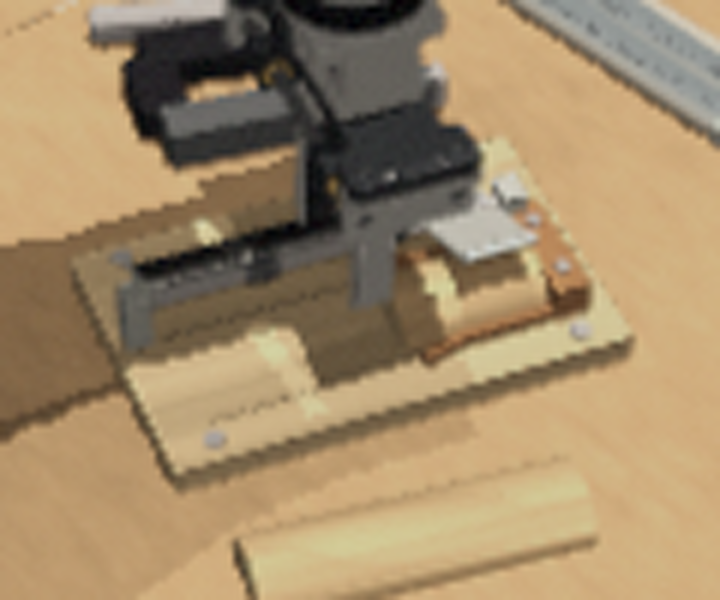

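View pics/w6.png

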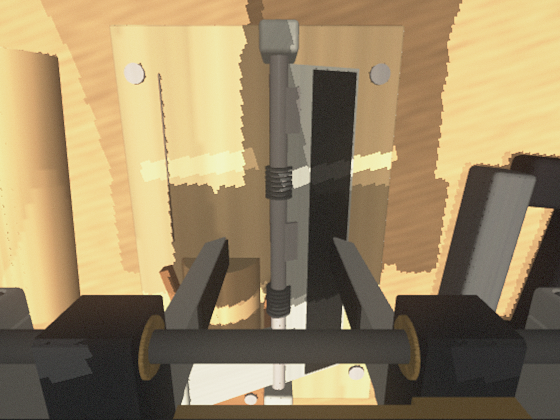

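The pale is under the raised flap with its far end at the stop (side view about (545, 290)). The push force rises there, at the expected position. I'll back off 4 mm with the bar still held down, then lift slowly.

```bash
python3 -m handwheel '[[[0,0.2,1,0,0,0,0.3],[0,0.2,3,0,0,0,0.3],[0,0.2,5,0,0,0,0.3],[0,0.2,6,0,0,0,0.3]]]'
python3 tgt.py -8 12.6 38.1
python3 - <<'E'
from h import *
j=np.load('jig.npz');O,x,y=j['O'],j['x'],j['y']
W=wristW(); p,d=imaging.camera('wrist'); cv2.imwrite('pics/w7.png',p[:,:,::-1])
C=cloud('wrist',cv2.medianBlur(d,3),W);J=np.concatenate([(C[...,:2]-O)@np.c_[x,y],C[...,2:]],-1)
P=J[225:330,185:262].reshape(-1,3);P=P[(P[:,2]>30)&(P[:,2]<46)];print('pale near part',np.percentile(P,[0.5,50,99.5],axis=0).round(1))
E
```

```text
clock: 6.22
eef_pos: [535.4, -59.3, 38.4]
eef_rot: [-1.561, 0.0, 1.28]
wrist_force: [4.6, 1.1, 5.1]
finger_gap: 61.2
now jig [-14.76  13.59] 38.39 tool shift [-1.03  0.22 -6.75] rotvec [-0.58  0.29 -0.02] F [4.6 1.1 5.1] gap 61.2
pale near part [[-23.5 -29.1  30.2]
 [ 14.9 -15.   39.2]
 [ 38.   -3.   45.6]]
```

Run:
```python
from h import *
j=np.load('jig.npz');O,x,y=j['O'],j['x'],j['y']
W=wristW(); p,d=imaging.camera('wrist'); cv2.imwrite('pics/w7.png',p[:,:,::-1])
C=cloud('wrist',cv2.medianBlur(d,3),W);J=np.concatenate([(C[...,:2]-O)@np.c_[x,y],C[...,2:]],-1)
for y0 in (-42,-38,-15,-11,-7):
    m=(abs(J[...,1]-y0)<1.5)&(J[...,2]>27)&(J[...,2]<46)&(J[...,0]<50)&(J[...,0]>-60);P=J[m];print(y0,len(P),np.percentile(P[:,0],[1,3,5,10,50,99]).round(1) if len(P) else '', np.percentile(P[:,2],[5,95]).round(1) if len(P) else '')
```

```text
-42 0  
-38 0  
-15 304 [ 0.6  0.7  0.8  0.9 13.1 32.8] [30.8 40.8]
-11 311 [ 0.5  0.7  0.8  1.  14.2 34.1] [31.7 39.1]
-7 314 [ 0.7  0.8  0.9  1.3 16.1 36.6] [31.7 36.5]
```

View pics/w7.png

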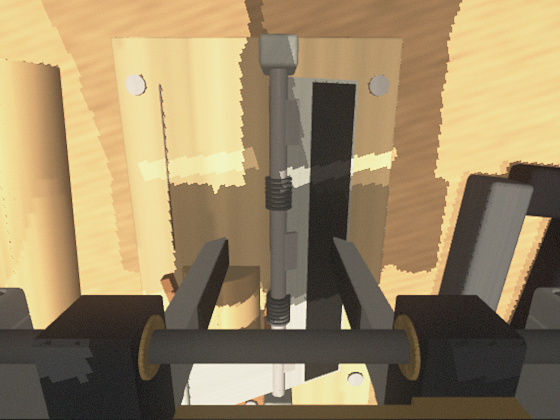

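Near end at jig x = 0.6–0.8 mm all across the pale, against +1 expected, so it is square and home. Letting the bar up now.

```bash
python3 -m handwheel '[[[0,-4,0,0,0,0,0.3],[0,-9,0,0,0,0,0.3],[0,-14,0,0,0,0,0.3],[0,-20,0,0,0,0,0.3],[0,-28,0,0,0,0,0.3]]]'
python3 -m handwheel '[[[0,-12,0,0,0,0,0.3],[0,-30,0,0,0,0,0.3],[0,-60,0,0,0,0,0.3],[0,-95,10,0,0,0,0.3],[0,-130,30,0,0,0,0.3]]]'
python3 -m handwheel '[[[0,0,25,0,0,0,0.3],[0,0,25,0,0,0,0.3],[0,0,25,0,0,0,0.3]]]'
python3 - <<'E'
from h import *
j=np.load('jig.npz');O,x,y=j['O'],j['x'],j['y']
W=wristW(); p,d=imaging.camera('wrist'); cv2.imwrite('pics/w8.png',p[:,:,::-1])
C=cloud('wrist',cv2.medianBlur(d,3),W);J=np.concatenate([(C[...,:2]-O)@np.c_[x,y],C[...,2:]],-1)
for y0 in (-40,-32,-24,-15,-10):
    m=(abs(J[...,1]-y0)<1.5)&(J[...,2]>30)&(J[...,2]<46)&(J[...,0]<33)&(J[...,0]>-60);P=J[m];print(y0,len(P),np.percentile(P[:,0],[1,5]).round(1) if len(P) else '',P[:,2].max() if len(P) else '')
m=(J[...,0]>38)&(J[...,0]<72)&(J[...,2]>20)&(J[...,2]<70)
for y0 in (-40,-24,-10,25,42): P=J[m&(abs(J[...,1]-y0)<1.5)];print('plate',y0,np.median(P[:,2]) if len(P) else None)
p,d=imaging.camera('side'); cv2.imwrite('pics/s8.png',p[:,:,::-1])
p,d=imaging.camera('top'); cv2.imwrite('pics/t8.png',p[:,:,::-1])
E
```

```text
clock: 6.73
eef_pos: [535.0, -59.5, 66.4]
eef_rot: [-1.559, 0.001, 1.28]
wrist_force: [-0.4, -0.0, -0.1]
finger_gap: 61.5
clock: 7.15
eef_pos: [507.6, -51.6, 198.1]
eef_rot: [-1.557, 0.002, 1.279]
wrist_force: [1.0, 0.2, -0.8]
finger_gap: 61.3
clock: 7.4
eef_pos: [483.2, -44.4, 199.2]
eef_rot: [-1.559, 0.002, 1.279]
wrist_force: [0.1, 0.2, 0.4]
finger_gap: 61.1
-40 70 [0.6 1. ] 38.90150639907637
-32 74 [0.7 1.1] 42.067545777274574
-24 76 [0.9 1. ] 42.914961217010614
-15 90 [1.1 1.1] 41.31804977318768
-10 71 [1.1 1.2] 38.6708386881254
plate -40 45.90343931157881
plate -24 45.2346433333762
plate -10 44.71768650600086
plate 25 43.362171497098586
plate 42 43.47262950484898
```

View pics/w8.png

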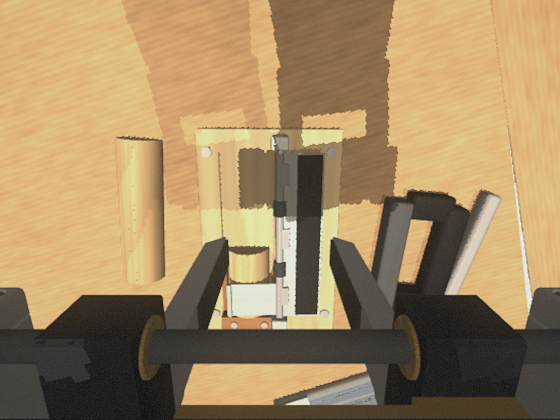

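View pics/s8.png

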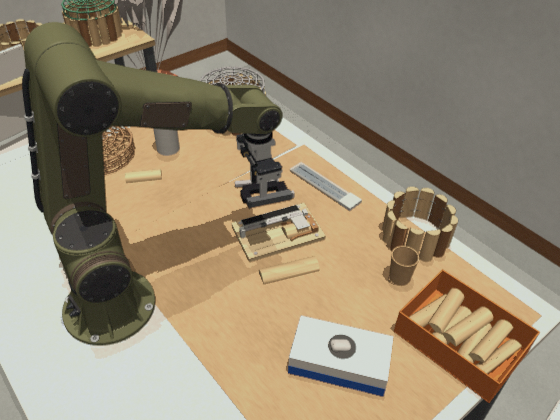

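The flap plate stands level at about 45 mm, which is the pale's 42 mm top plus the 3 mm plate, so it lies on the pale. The near end is at x of about +1, the bystanders are where they were, and the robot is clear.

```bash
python3 -c "
from cell import order,read_state
print(order.sign_off(),read_state()['clock'])"
```

```text
the job is handed in; nothing more can be done
the job is handed in; nothing more can be done
```

The short pale is loaded in the jig, home against the end stop, with the flap sprung down on it. I handed the job in at about 7.5 s of the 43 s allowed.

- **How it went:** One fingertip held the press bar fully down while the other pushed the pale flat along the bed to the stop. I then backed the fingers off about 6 mm with the bar still down, let the bar up, and moved the hand about 150 mm clear.
- **Bar fully down:** The vertical force jumped to 19 N when the bar met its stop. It stayed at 12 N or more through the push, against the 6 N needed to keep the bar down.
- **Pale home:** The push force rose and the arm stalled at the expected place. The near end then measured jig x +0.6 to +1.1 mm across the width, against +1 expected.
- **Flap on the pale:** The plate measured 43–46 mm high, close to the 45 mm expected (42 mm pale top plus 3 mm plate).
- **Hand clear:** The wrist force was about 0 at the end.
- **Other things on the table:** They look unmoved in the final side and wrist views. I saved a final top view but did not inspect it.
- **Disagreement:** The wrist-camera estimate of the bar angle while pressed came out less than fully down. The fingertip probably hid part of the bar, so I relied on the force jump and the side view of the raised flap instead.

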